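# Pass the sample pucks under the reader head

## Task

Lift the sample pucks (two or three) out of their pocket tray by their knobs and set each flat in a bay of the carrier, one to a bay. Then push the loaded carrier along its track under the low reader head, fully home against the end stop, without lifting the carrier out of its track or knocking the hand or arm against the head. Next move all the pucks from the carrier into the open out tray, standing upright. Last, with the pucks off, slide the empty carrier back under the head all the way to the near end of the track, and leave everything else on the bench alone.

Things in the scene. Friction and masses are not known exactly. Their poses are not given: they have to be found in the camera images.
- track: Aluminium track fixed to the bench. Origin on the bench under the middle of the reader head; x across, y along the carrier's travel (roughly the robot's left), z up. Base plate 64 mm wide, 3 mm thick, y = -190 to +152 mm. Side rails: inner faces 45 mm apart, 4 mm thick, tops at z = 13 mm. A low lip at the near end (y = -187 to -190 mm, top z = 7 mm) keeps the carrier in.
- end_stop (a point): Middle of the foot of the end stop's face, where the carrier's front end comes home: at track y = +143 mm, z = 3 mm. The stop is a dark bar across the track, 7 mm thick, top at z = 20 mm. Axes as the track's.
- reader_head: Grey bridge across the track, origin and axes as the track's. It covers y = -13 to +13 mm; posts outside the rails (outer faces x = +-32 mm), dark foot blocks to x = +-46, y = +-35, 10 mm high, beam underside at z = 43 mm, top 61 mm, screw heads to 63 mm. The loaded carrier passes below with 6 mm over the knobs of flat-sitting pucks; fingers do not fit through.
- carrier: Loose grey carrier, 42 mm wide (x), 164 mm long (y), 0.35 kg, lying on the track's base plate between the rails, sliding under a few newtons. Origin at the centre of its underside, axes as the track's. Three open bays toward +y, a solid tail block toward -y. It starts on the near side of the head, origin near track y = -103 mm; home against the stop its origin is at y = +61 mm.
- carrier_tail (a point): Middle of the rear (-y) face of the carrier's tail block, 10 mm above its underside: the place to push toward +y. Tail block 42 mm wide, 41 mm long (carrier y = -41 to -82 mm), 20 mm high. With the carrier home this face is still 8 mm short of the reader head, and all three bays are out beyond it.
- bay_1 (a point): Centre of the floor of carrier bay 1 (the front one, farthest from the tail): 37 mm square, floor 3 mm above the carrier's underside. The cross walls between and before the bays are 3 mm thick and rise 13 mm above the floor; the side walls only 4 mm. Axes as the carrier's. Bays are 40 mm apart along y.
- bay_2 (a point): Centre of the floor of carrier bay 2 (the middle one): 37 mm square, floor 3 mm above the carrier's underside. The cross walls between and before the bays are 3 mm thick and rise 13 mm above the floor; the side walls only 4 mm. Axes as the carrier's. Bays are 40 mm apart along y.
- bay_3 (a point): Centre of the floor of carrier bay 3 (next to the tail): 37 mm square, floor 3 mm above the carrier's underside. The cross walls between and before the bays are 3 mm thick and rise 13 mm above the floor; the side walls only 4 mm. Axes as the carrier's. Bays are 40 mm apart along y.
- pocket_tray: Black block fixed to the bench, 48 mm (x) by 126 mm (y), 14 mm high, with three square pockets 32 mm wide, 10 mm deep, in a row at y = -39, 0 and +39 mm (floor z = 4 mm, so a puck's centre is at z = 19.5 mm there). Origin at the centre of its underside. It lies between the robot and the track or beyond the track; the out tray lies on the other side.
- out_tray: Loose plain grey plastic open tray, 50 mm (x) by 126 mm (y), 16 mm high, walls and floor 4 mm thick, 0.4 kg, empty at the start; room for three pucks in a row along y, 38 mm apart. Origin at the centre of its underside, z up.
- puck_1_center (a point): Sample puck 1 of two or three alike (None from the start = absent). Steel disc 30 mm across, 14 mm thick, with a round black knob on top, 20 mm across, 17 mm high (straight-sided for 15). 31 mm high in all, 80 g, bottom-heavy. Point: its centre, 15.5 mm above its underside; z up. Starts in a pocket; only the knob and the top 4 mm of the disc stand above the tray.
- puck_2_center (a point): Sample puck 2 of two or three alike (None from the start = absent). Steel disc 30 mm across, 14 mm thick, with a round black knob on top, 20 mm across, 17 mm high (straight-sided for 15). 31 mm high in all, 80 g, bottom-heavy. Point: its centre, 15.5 mm above its underside; z up. Starts in a pocket; only the knob and the top 4 mm of the disc stand above the tray.
- puck_3_center (a point): Sample puck 3 of two or three alike (None from the start = absent). Steel disc 30 mm across, 14 mm thick, with a round black knob on top, 20 mm across, 17 mm high (straight-sided for 15). 31 mm high in all, 80 g, bottom-heavy. Point: its centre, 15.5 mm above its underside; z up. Starts in a pocket; only the knob and the top 4 mm of the disc stand above the tray.
- thumb_nut: Bystander: knurled nut, 27 mm across, 14 mm high; origin under its middle.
- eyepiece_b: Bystander: black eyepiece standing upright, 49 mm across, 60 mm high; origin under its middle.
- lens_ring: Bystander: black lens ring lying flat, 39 mm across, 10 mm high; origin under its middle.
- edge_strip: Low aluminium strip fixed along the back edge of the bench, 8 mm wide (x), 460 mm long (y), 12 mm high; origin under its middle.
- hex_key: Bystander: hex key lying flat, 95 x 37 x 6 mm; origin under its middle.
Mind the look-alikes: they are no part of the job. What is shaped like the part that bears puck_1_center but yellow is not meant.

How it is judged:
On the way, in this order (a step that is already met when the one before it is completed fails the run):
1. every puck sits flat in a bay of the carrier, one to a bay, released, with the carrier still on the near side of the reader head (x of puck_1_center in the frame of carrier between -0.008 and 0.008 m and y of puck_1_center in the frame of carrier between -0.0255 and 0.0665 m and z of puck_1_center in the frame of carrier between 0.014 and 0.0215 m and angle between each of puck_1_center, puck_2_center, puck_3_center's own z axis and vertical below 0.12 rad and x of puck_2_center in the frame of carrier between -0.008 and 0.008 m and y of puck_2_center in the frame of carrier between -0.0255 and 0.0665 m and z of puck_2_center in the frame of carrier between 0.014 and 0.0215 m and x of puck_3_center in the frame of carrier between -0.008 and 0.008 m and y of puck_3_center in the frame of carrier between -0.0255 and 0.0665 m and z of puck_3_center in the frame of carrier between 0.014 and 0.0215 m and contact force between each of puck_1, puck_2, puck_3 and the fingers below 0.1 N and y of carrier in the frame of track below -0.07 m), for 0.2 s.
2. the carrier stands home against the end stop beyond the head (within 6 mm) with every puck flat in its bay (x of puck_1_center in the frame of carrier between -0.008 and 0.008 m and y of puck_1_center in the frame of carrier between -0.0255 and 0.0665 m and z of puck_1_center in the frame of carrier between 0.014 and 0.0215 m and angle between each of puck_1_center, puck_2_center, puck_3_center's own z axis and vertical below 0.12 rad and x of puck_2_center in the frame of carrier between -0.008 and 0.008 m and y of puck_2_center in the frame of carrier between -0.0255 and 0.0665 m and z of puck_2_center in the frame of carrier between 0.014 and 0.0215 m and x of puck_3_center in the frame of carrier between -0.008 and 0.008 m and y of puck_3_center in the frame of carrier between -0.0255 and 0.0665 m and z of puck_3_center in the frame of carrier between 0.014 and 0.0215 m and y of carrier in the frame of track above 0.055 m), for 0.2 s.
3. every puck stands upright in the out tray, released, before the carrier is taken back (x of puck_1_center in the frame of out_tray between -0.01 and 0.01 m and y of puck_1_center in the frame of out_tray between -0.047 and 0.047 m and z of puck_1_center in the frame of out_tray between 0.014 and 0.0235 m and angle between each of puck_1_center, puck_2_center, puck_3_center's own z axis and vertical below 0.12 rad and x of puck_2_center in the frame of out_tray between -0.01 and 0.01 m and y of puck_2_center in the frame of out_tray between -0.047 and 0.047 m and z of puck_2_center in the frame of out_tray between 0.014 and 0.0235 m and x of puck_3_center in the frame of out_tray between -0.01 and 0.01 m and y of puck_3_center in the frame of out_tray between -0.047 and 0.047 m and z of puck_3_center in the frame of out_tray between 0.014 and 0.0235 m and contact force between each of puck_1, puck_2, puck_3 and the fingers below 0.1 N and y of carrier in the frame of track above 0 m), for 0.2 s.
At the end, for the whole second after the job is handed in: every puck stands upright (within 7 degrees) on the floor of the out tray, released and at rest, and the carrier lies in its track back at the near end, within about 12 mm of the lip (x of puck_1_center in the frame of out_tray between -0.01 and 0.01 m and y of puck_1_center in the frame of out_tray between -0.047 and 0.047 m and z of puck_1_center in the frame of out_tray between 0.014 and 0.0235 m and angle between each of puck_1_center, puck_2_center, puck_3_center's own z axis and vertical below 0.12 rad and x of puck_2_center in the frame of out_tray between -0.01 and 0.01 m and y of puck_2_center in the frame of out_tray between -0.047 and 0.047 m and z of puck_2_center in the frame of out_tray between 0.014 and 0.0235 m and x of puck_3_center in the frame of out_tray between -0.01 and 0.01 m and y of puck_3_center in the frame of out_tray between -0.047 and 0.047 m and z of puck_3_center in the frame of out_tray between 0.014 and 0.0235 m and linear speed of each of puck_1, puck_2, puck_3, carrier, out_tray below 0.02 m/s and contact force between each of puck_1, puck_2, puck_3 and the fingers below 0.1 N and y of carrier in the frame of track below -0.093 m and z of carrier in the frame of track below 0.006 m); the robot touches nothing.
It fails at once if the carrier is lifted more than 12 mm off the track (z of carrier in the frame of track above 0.015 m).
It fails at once if the hand or arm knocks against the reader head (over 10 N) (contact force between reader_head and the fingers above 10 N or contact force between reader_head and the arm above 10 N).
It fails at once if a bystander is moved more than 30 mm (distance of any of thumb_nut, eyepiece_b, lens_ring, hex_key from where it was at the start of the episode above 0.03 m).
Of puck_1, puck_2, puck_3 only 2 to 3 are there at a start; the rules pass over those that are not, and their reading is None.
At some moment in a run one of out_tray, carrier may be knocked a few centimetres aside while the robot is not near it.
Once in a run the grip may slacken for a moment while it holds something.
It also fails if it takes over 210 s, if anything falls off the work surface, if the arm or the gripper's body presses on something with over 40 N, if the wrist force passes 120 N, or if a joint passes its speed limit or range.

## Robot

A 6-joint arm with a two-finger parallel gripper is mounted at the origin on the work surface; the furniture and walls round the work are solid. World frame = base frame: x ahead of the robot, y to its left, z up, the work surface at z = 0. Lengths are in m, angles in rad, forces in N, time in s.
With the tool pointing down it reaches from about 0.3 to 0.95 m from the base axis. Payload 3.1 kg.
Tool frame: the origin (TCP) lies at the very end of the fingers, on their centre line; the grasp point (between the pads) lies 19 mm behind it (manip.grip_point_offset is the distance from the TCP to the grasp point, in m); z points along the fingers, y is the direction in which the jaws open and shut (so a half turn about z gives the same grasp; the last joint's range is limited). The gripper opens to 85 mm and grips with 20 to 120 N. Pads are 22 mm wide; open, the fingers measure 114 mm over their backs; the gripper's body (76 mm by 85 mm) begins 54 mm behind the grasp point. The pads swing forward as they close: fully open they stand 13 mm farther back than shut.
Start: joints at [-1.334, 0.308, 1.634, -0, 1.2, -0.07], TCP at [0.189, -0.596, 0.231] pointing down, gripper open.
Joint ranges: [-3.06, 3.06], [-0.79, 1.96], [0.05, 2.63], [-1.19, 4.34], [0.05, 2.64], [-2.94, 2.94]. Speed limits (rad/s): [2.79, 2.79, 3.14, 3.14, 3.14, 3.14].

## Interface

Orientations are given as [roll, pitch, yaw] about the fixed x, y, z axes, in that order (R = Rz(yaw) Ry(pitch) Rx(roll)).
In Python, from rig import manip gives the robot as it stands.
- The arm moves only by the shell command python3 -m inch 'ROWS' [FORCE]. ROWS is a JSON object of lists of equal length, an entry for each row: "claw": the gripper's target within -1 to 1 (shut at 1, half-way at 0, fully open at -1); "slide": the shift along the tool's x, y, z in cm, a list of three; "turn": the turn about the tool's z in degrees. A call has 1 to 8 rows; each row is the pose to reach, as a shift and turn from the pose commanded when the call began, along the tool's axes at that moment; what a row does not reach only later rows make up. A row lasts 1/12 s, in which the tool goes at most 41.7 mm and 7.16 degrees, less where a joint would pass 70% of its speed; a pose out of reach is approached as far as the arm can. A call with a gripper value outside its range is refused whole. The fingers move at their own pace and stop on an object; FORCE is the grip in N (left out, the last holds). Time passes only in rows, so rows that repeat a pose let the fingers close. It gives the time, the measured TCP pose, the force and the opening at its end, in the units of the state.
- manip.sense(): the state, without advancing time (a new reading comes with each control period).
- manip.capture(name): name is "side" or "top"; returns a dict with "pixels" (420x560x3 uint8, red, green, blue), "camera_matrix" (3x3 intrinsics, pixels), "world_from_camera" (4x4, takes a point from camera to world coordinates). Camera axes: x right, y down, z forward; pixel columns grow to the right and rows downward; lengths in m; the calibration is good to about 2 mm. A picture is of the moment at which its call begins. There is no depth.
- manip.close_job(): hands the job in, once; it reports no verdict.
The state is a dict: "time": time; "joint_positions": joint angles; "joint_velocities": joint speeds; "joint_torque": joint torques, N m; "eef_pos": TCP position; "eef_rot": TCP orientation; "ft_force": force on the tool from outside, world axes, zero at the start; "ft_torque": the same for the moment, N m; "width": opening from 0.0 (shut) to 1.0 (fully open).
Only numpy, scipy, OpenCV 4.12 (cv2) and the standard library are available. Lean on these libraries where they do the work, as an engineer would, in place of code of your own. Each camera call takes 0.05 s, during which the arm holds its last target. There are 200 camera calls.

## Working session

There is one attempt and no reset: what is moved stays moved. The work goes in short steps, Python scripts to look and compute and a shell command to move; the robot and the scene stay as the last step left them, time stands still between calls to the robot, and variables do not carry over. Pictures are saved under pics/ and viewed, about 12 in all and at most 16, crops included, and the job is handed in when it is done.

```bash
ls; mkdir -p pics
cat > h.py <<'E'
import numpy as np, cv2
from rig import manip
def snap(n,f):
    c=manip.capture(n); np.savez(f'pics/{f}.npz',**{k:np.array(c[k]) for k in('pixels','camera_matrix','world_from_camera')})
    cv2.imwrite(f'pics/{f}.png',c['pixels'][:,:,::-1]); return c
def load(f): return dict(np.load(f'pics/{f}.npz'))
def w(c,u,v,z):
    K=c['camera_matrix'];T=c['world_from_camera']
    d=T[:3,:3]@np.linalg.solve(K,[u,v,1]);o=T[:3,3];return (o+d*(z-o[2])/d[2])
def p(c,X):
    K=c['camera_matrix'];T=c['world_from_camera']
    q=K@(T[:3,:3].T@(np.array(X)-T[:3,3]));return q[:2]/q[2]
def crop(c,f,u0,v0,u1,v1,s):
    cv2.imwrite(f'pics/{f}.png',cv2.resize(c['pixels'][v0:v1,u0:u1,::-1],None,fx=s,fy=s,interpolation=cv2.INTER_CUBIC))
E
python3 - <<'E'
from h import *
for n in('top','side'):
    c=snap(n,n+'0');print(n,c['camera_matrix'],c['world_from_camera'].round(3))
s=manip.sense();print({k:np.round(v,3) for k,v in s.items()},manip.grip_point_offset)
E
```

```text
pics
top [[527.16932667   0.         287.23992357]
 [  0.         527.16932667 196.50532055]
 [  0.           0.           1.        ]] [[ 0.002 -0.988  0.157  0.243]
 [-1.    -0.003 -0.005  0.215]
 [ 0.006 -0.157 -0.988  1.144]
 [ 0.     0.     0.     1.   ]]
side [[513.59730481   0.         283.59685217]
 [  0.         513.59730481 206.91751906]
 [  0.           0.           1.        ]] [[ 0.981 -0.116  0.153  0.258]
 [-0.192 -0.626  0.756 -0.535]
 [ 0.008 -0.771 -0.637  0.658]
 [ 0.     0.     0.     1.   ]]
{'time': np.float64(0.1), 'joint_positions': array([-1.334,  0.309,  1.635,  0.   ,  1.2  , -0.07 ]), 'joint_velocities': array([ 0.   , -0.002, -0.003, -0.001, -0.   ,  0.002]), 'joint_torque': array([ 0.0000e+00, -4.1641e+01, -2.7765e+01, -0.0000e+00,  4.0000e-03,
        0.0000e+00]), 'eef_pos': array([ 0.189, -0.595,  0.23 ]), 'eef_rot': array([-3.139, -0.   ,  0.307]), 'ft_force': array([ 0.511,  0.382, -0.241]), 'ft_torque': array([-0.064, -0.058,  0.014]), 'width': np.float64(1.0)} 0.0187
```

View pics/top0.png

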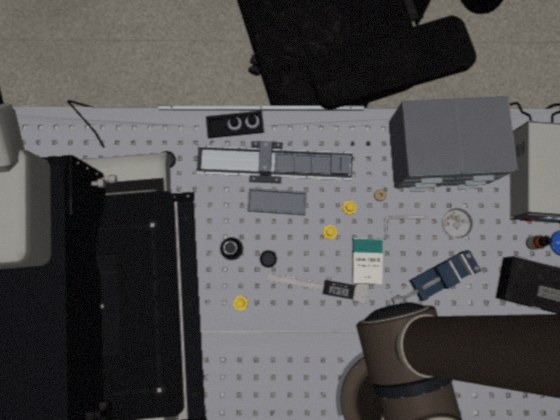

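View pics/side0.png

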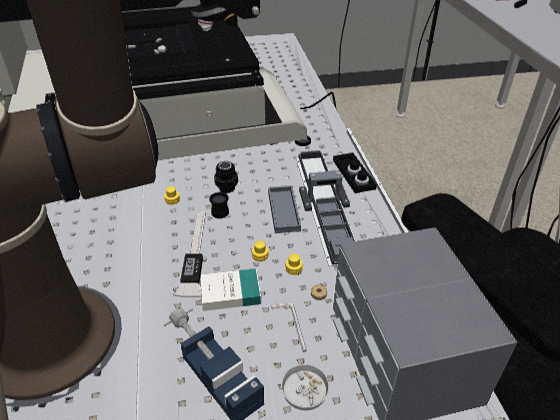

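Top view: the pocket tray is at (235,123), beyond the track, with pucks near (236,124) and (253,123). The head is at (265,160) and the carrier at (315,163) to its right. The out tray is at (277,202). The yellow look-alikes are at (350,207), (330,231) and (240,302). Next I'll take a close crop to check the choice.

Run:
```python
from h import *
c=load('top0');crop(c,'c1',190,95,370,225,4.4)
c=load('side0');crop(c,'c2',255,140,395,280,4.2)
```

```text
(no output)
```

View pics/c1.png

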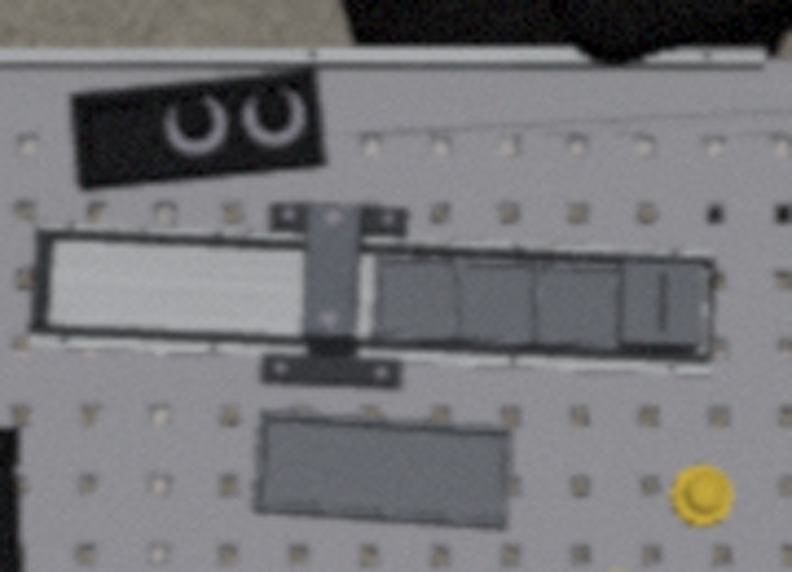

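View pics/c2.png

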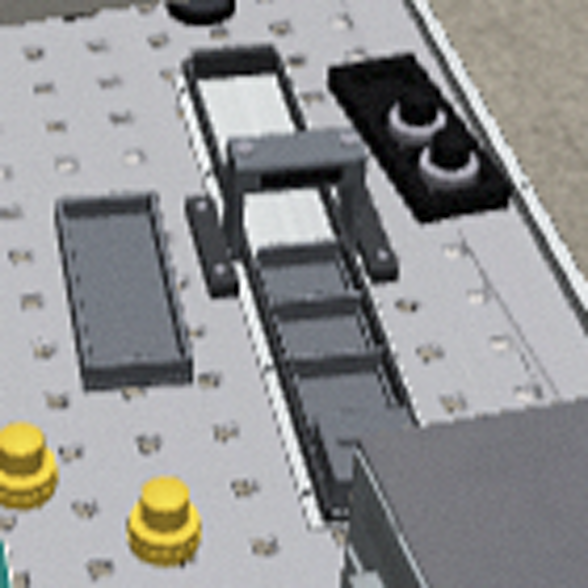

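```bash
cat >> h.py <<'E'
from scipy.optimize import least_squares
def fit(items,x0):
    """items: (cam, u, v, local xyz); returns x,y,yaw,rms px"""
    def r(q):
        cs,sn=np.cos(q[2]),np.sin(q[2]);o=[]
        for c,u,v,(a,b,z) in items: o+=list(p(c,[q[0]+cs*a-sn*b,q[1]+sn*a+cs*b,z])-[u,v])
        return np.array(o)
    s=least_squares(r,x0,loss='soft_l1');return s.x,r(s.x).reshape(-1,2).round(1)
def to(q,a,b): return np.array([q[0]+np.cos(q[2])*a-np.sin(q[2])*b,q[1]+np.sin(q[2])*a+np.cos(q[2])*b])
E
python3 - <<'E'
from h import *
t=load('top0');s=load('side0')
T=lambda u,v:(t,190+(u+.5)/4.4-.5,95+(v+.5)/4.4-.5)
S=lambda u,v:(s,255+(u+.5)/4.2-.5,140+(v+.5)/4.2-.5)
def run(n,tp,sp,x0):
    a=[(*T(*k),l) for k,l in tp];b=[(*S(*k),l) for k,l in sp]
    for m,i in(('top',a),('side',b),('both',a+b)):
        if len(i)>1:
            x,r=fit(i,x0);print(n,m,x.round(4),r.tolist())
h,L=.024,.063
run('pocket',[((72,95),(h,L,.014)),((313,70),(h,-L,.014)),((325,163),(-h,-L,.014)),((82,188),(-h,L,.014))],
 [((330,70),(-h,L,.014)),((412,55),(h,L,.014)),((508,192),(h,-L,.014)),((418,208),(-h,-L,.014))],[.5,.3,0])
run('head',[((273,205),(.046,.035,.01)),((407,210),(.046,-.035,.01)),((400,388),(-.046,-.035,.01)),((261,381),(-.046,.035,.01)),
 ((308,207),(.032,.013,.061)),((362,207),(.032,-.013,.061)),((357,352),(-.032,-.013,.061)),((303,352),(-.032,.013,.061)),((32,330),(-.0265,.15,.02)),((38,232),(.0265,.15,.02))],
 [((188,198),(-.046,.035,.01)),((212,275),(-.046,-.035,.01)),((396,265),(.046,-.035,.01))],[.42,.2,0])
h=.025
run('out',[((263,411),(h,L,.016)),((511,430),(h,-L,.016)),((506,527),(-h,-L,.016)),((256,511),(-h,L,.016))],
 [((56,208),(-h,L,.016)),((155,193),(h,L,.016)),((190,365),(h,-L,.016)),((84,375),(-h,-L,.016))],[.3,.2,0])
run('carrier',[((622,262),(.021,-.041,.023)),((712,262),(.021,-.082,.023)),((619,343),(-.021,-.041,.023)),((375,258),(.021,.082,.019)),((372,336),(-.021,.082,.019))],
 [((258,250),(-.021,.082,.019)),((340,243),(.021,.082,.019))],[.42,.1,0])
for k in((196,124),(274,115)): print('puck',w(*T(*k),.018))
E
```

```text
pocket top [0.5857 0.3262 0.1114] [[-0.6, 0.2], [1.1, 0.1], [0.6, -0.3], [-1.0, -0.1]]
pocket side [0.585  0.3237 0.0862] [[-0.3, -0.2], [0.2, 0.2], [0.1, 0.1], [0.0, -0.0]]
pocket both [0.5855 0.3253 0.0987] [[-0.0, -0.0], [1.7, 0.5], [0.9, 0.2], [-0.7, -0.3], [-0.5, -0.5], [-0.2, -0.2], [0.4, -0.5], [0.4, -0.5]]
head top [ 0.5001  0.2561 -0.0374] [[-0.5, 0.0], [0.7, 0.2], [0.5, 0.6], [0.1, 0.9], [0.1, 0.1], [0.2, 0.6], [-0.1, -2.7], [-0.2, -3.2], [-0.5, 0.7], [-0.3, -0.8]]
head side [ 0.5031  0.2604 -0.0615] [[-0.3, -1.7], [-0.5, 1.1], [1.0, -0.0]]
head both [ 0.5005  0.2563 -0.0361] [[-0.6, -0.2], [0.5, -0.1], [0.5, 0.3], [0.0, 0.7], [0.0, -0.1], [0.0, 0.4], [-0.1, -2.9], [-0.3, -3.4], [-0.6, 0.6], [-0.4, -0.9], [-1.4, -0.0], [-0.8, 2.9], [0.6, 0.9]]
out top [ 0.4121  0.2317 -0.0667] [[-0.6, -0.1], [0.9, -0.4], [0.6, 0.4], [-0.9, 0.0]]
out side [ 0.412   0.228  -0.0705] [[-0.4, -1.2], [0.1, 0.7], [0.8, 0.2], [-0.4, -0.1]]
out both [ 0.4122  0.2302 -0.0693] [[0.1, -0.2], [1.6, -0.3], [1.2, 0.5], [-0.3, -0.1], [-0.6, -1.8], [-0.0, 0.1], [0.7, -0.6], [-0.5, -0.9]]
carrier top [ 0.4962  0.1552 -0.0269] [[0.2, -0.3], [-1.5, 0.3], [0.6, 0.2], [0.0, -0.6], [0.1, 0.4]]
carrier side [ 0.4971  0.1522 -0.03  ] [[-0.5, 0.2], [0.5, -0.2]]
carrier both [ 0.4966  0.1546 -0.0323] [[0.5, -0.4], [-1.1, 0.3], [0.8, 0.1], [0.3, -1.0], [0.3, 0.1], [-0.9, -0.6], [0.0, -0.9]]
puck [0.58700565 0.32697343 0.018     ]
puck [0.59184535 0.28787213 0.018     ]
```

```bash
cat >> h.py <<'E'
def tri(c1,a,c2,b):
    f=lambda X:np.r_[p(c1,X)-a,p(c2,X)-b]
    s=least_squares(f,[.5,.1,.1]);return s.x.round(4),np.abs(s.fun).max().round(1)
from scipy.spatial.transform import Rotation as Ro
def need(x,y,z,yaw,frm=None):
    s=manip.sense(); P,R=(np.array(s['eef_pos']),Ro.from_euler('xyz',s['eef_rot'])) if frm is None else (np.array(frm[:3]),Ro.from_euler('xyz',[np.pi,0,frm[3]]))
    d=R.inv().apply(np.array([x,y,z])-P)*100
    yw=R.as_euler('xyz')[2]; print('slide cm',d.round(2),'turn',round(float(np.degrees(-(yaw-yw))),1),'rows',np.ceil(np.linalg.norm(d)/4.17))
E
python3 - <<'E'
from h import *
t=load('top0');s=load('side0')
print(tri(t,(398,187),s,(338,262)),tri(t,(390,103),s,(440,230)))
need(.3,-.35,.40,.307);need(.59,.287,.2,1.535)
print(w(t,350,207,.025)[:2],w(t,380,195,.014)[:2],w(t,231,247,.06)[:2],w(t,170,160,.0)[:2])
E
```

```text
(array([ 0.4415, -0.0153,  0.0982]), np.float64(5.7)) (array([ 6.087e-01, -2.000e-04,  1.220e-01]), np.float64(5.1))
slide cm [ 18.03 -20.03 -16.94] turn -0.0 rows 8.0
slide cm [ 64.91 -71.96   3.18] turn -70.4 rows 24.0
[0.39895399 0.07477744] [0.42700184 0.00772696] [0.310623   0.32452765] [0.5064784  0.46945355]
```

```bash
python3 -m inch '{"claw":[-1,-1,-1,-1,-1,-1,-1,-1],"slide":[[18,-20,-17],[18,-20,-17],[18,-20,-17],[18,-20,-17],[18,-20,-17],[18,-20,-17],[18,-20,-17],[18,-20,-17]],"turn":[0,0,0,0,0,0,0,0]}' 40
python3 - <<'E'
from h import *
need(.59,.287,.35,1.535)
E
```

```text
time: 0.77
eef_pos: [0.301, -0.3484, 0.4036]
eef_rot: [3.14, -0.002, 0.308]
ft_force: [0.0, -0.9, 0.8]
width: 1.004
slide cm [ 46.8  -51.79   5.36] turn -70.3 rows 17.0
```

```bash
python3 -m inch '{"claw":[-1,-1,-1,-1,-1,-1,-1,-1],"slide":[[23.4,-26,2.7],[23.4,-26,2.7],[23.4,-26,2.7],[23.4,-26,2.7],[23.4,-26,2.7],[23.4,-26,2.7],[23.4,-26,2.7],[23.4,-26,2.7]],"turn":[-7,-14,-21,-28,-35,-35,-35,-35]}'
python3 - <<'E'
from h import *
need(.588,.287,.15,1.535)
E
```

```text
time: 1.43
eef_pos: [0.4373, -0.0461, 0.3753]
eef_rot: [3.141, 0.0, 0.918]
ft_force: [0.6, -1.6, 0.1]
width: 1.0
slide cm [35.61 -8.27 22.52] turn -35.4 rows 11.0
```

```bash
python3 -m inch '{"claw":[-1,-1,-1,-1,-1,-1,-1,-1],"slide":[[35.6,-8.3,22.5],[35.6,-8.3,22.5],[35.6,-8.3,22.5],[35.6,-8.3,22.5],[35.6,-8.3,22.5],[35.6,-8.3,22.5],[35.6,-8.3,22.5],[35.6,-8.3,22.5]],"turn":[-7,-14,-21,-28,-35.4,-35.4,-35.4,-35.4]}'; python3 -m inch '{"claw":[-0.2,-0.2,-0.2,-0.2],"slide":[[7.5,7.5,6.5],[7.5,7.5,6.5],[7.5,7.5,6.5],[7.5,7.5,6.5]],"turn":[0,0,0,0]}';  python3 - <<'E'
from h import *
need(.588,.287,.08,1.535)
E
```

```text
time: 2.1
eef_pos: [0.554, 0.2122, 0.1992]
eef_rot: [-3.141, 0.0, 1.536]
ft_force: [0.4, 0.3, 0.6]
width: 1.002
time: 2.43
eef_pos: [0.6306, 0.2854, 0.1251]
eef_rot: [-3.132, 0.003, 1.538]
ft_force: [-1.8, -1.1, -2.4]
width: 0.599
slide cm [ 0.03 -4.22  4.56] turn 0.1 rows 2.0
```

```bash
python3 -m inch '{"claw":[-0.2,-0.2,-0.2,-0.2],"slide":[[0,-4,5.5],[0,-4,5.5],[0,-4,5.5],[0,-4,5.5]],"turn":[0,0,0,0]}';  python3 - <<'E'
from h import *
c=snap('side','s1'); need(.5905,.287,.022,1.535)
crop(c,'c3',270,90,410,200,5)
E
```

```text
time: 2.77
eef_pos: [0.5895, 0.2834, 0.0793]
eef_rot: [-3.138, 0.002, 1.536]
ft_force: [-0.1, -0.6, 0.4]
width: 0.603
slide cm [ 0.27 -0.21  5.98] turn 0.0 rows 2.0
```

View pics/c3.png

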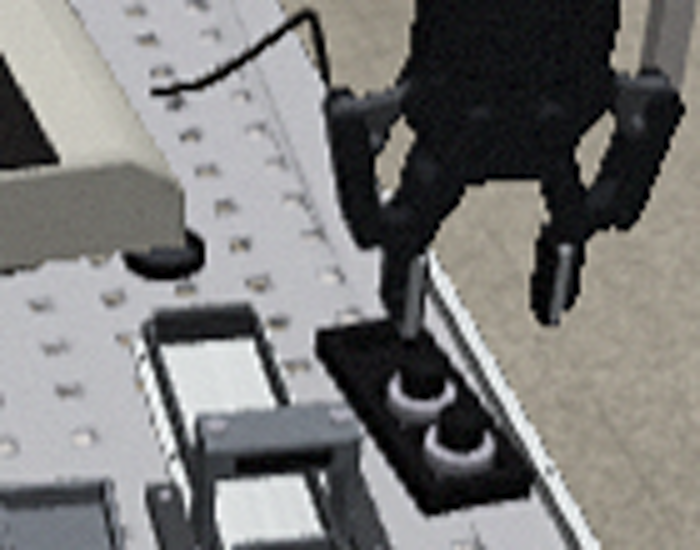

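The crop shows the open fingers above the near puck's knob (460,425), with the tips either side of it. I'm descending.

```bash
python3 -m inch '{"claw":[-0.2,-0.2,-0.2,-0.2,-0.2],"slide":[[0.3,0,3],[0.3,0,5],[0.3,0,5.8],[0.3,0,5.8],[0.3,0,5.8]],"turn":[0,0,0,0,0]}' 40; python3 -m inch '{"claw":[1,1,1,1,1,1],"slide":[[0,0,0],[0,0,0],[0,0,0],[0,0,0],[0,0,0],[0,0,0]],"turn":[0,0,0,0,0,0]}' 40
```

```text
time: 3.23
eef_pos: [0.5937, 0.2875, 0.0247]
eef_rot: [3.139, -0.001, 1.535]
ft_force: [0.6, -0.5, 0.2]
width: 0.6
time: 3.73
eef_pos: [0.5929, 0.2877, 0.025]
eef_rot: [3.139, -0.001, 1.536]
ft_force: [-2.6, -0.6, 6.1]
width: 0.206
```

```bash
python3 -m inch '{"claw":[0.3,0.3,0.3,0.3,1,1,1,1],"slide":[[0,0,0],[0,-0.1,0.2],[0,-0.1,0.4],[0,-0.1,0.4],[0,-0.1,0.4],[0,-0.1,0.4],[0,-0.1,0.4],[0,-0.1,0.4]],"turn":[0,0,0,0,0,0,0,0]}' 40; python3 -m inch '{"claw":[1,1,1,1],"slide":[[0,0,-1],[0,0,-2],[0,0,-4],[0,0,-4]],"turn":[0,0,0,0]}'
```

```text
time: 4.4
eef_pos: [0.5907, 0.2872, 0.0186]
eef_rot: [-3.141, 0.0, 1.536]
ft_force: [0.5, -0.8, -1.4]
width: 0.209
time: 4.73
eef_pos: [0.5935, 0.2886, 0.0637]
eef_rot: [3.136, -0.003, 1.536]
ft_force: [1.4, 0.5, -0.2]
width: 0.209
```

```bash
python3 -m inch '{"claw":[1,1,1],"slide":[[0,0,-4],[0,0,-8],[0,0,-8]],"turn":[0,0,0]}';python3 - <<'E'
from h import *
need(.497,.1743,.14,1.535)
E
```

```text
time: 4.98
eef_pos: [0.5964, 0.2898, 0.1485]
eef_rot: [3.127, -0.007, 1.536]
ft_force: [2.3, 1.3, 0.7]
width: 0.212
slide cm [-11.9   -9.54   0.63] turn 0.0 rows 4.0
```

```bash
python3 -m inch '{"claw":[1,1,1,1,1,1],"slide":[[-4,-3.3,0],[-8,-6.5,0],[-11.8,-9.4,0],[-11.8,-9.4,1],[-11.8,-9.4,1],[-11.8,-9.4,1]],"turn":[0,0,0,0,0,0]}';python3 - <<'E'
from h import *
need(.497,.1743,.045,1.535)
c=snap('side','s2'); crop(c,'c4',270,90,410,230,4.2)
E
```

```text
time: 5.48
eef_pos: [0.4911, 0.1717, 0.1285]
eef_rot: [-3.14, 0.0, 1.534]
ft_force: [0.8, -0.5, 0.6]
width: 0.212
slide cm [0.28 0.59 8.35] turn -0.1 rows 3.0
```

View pics/c4.png

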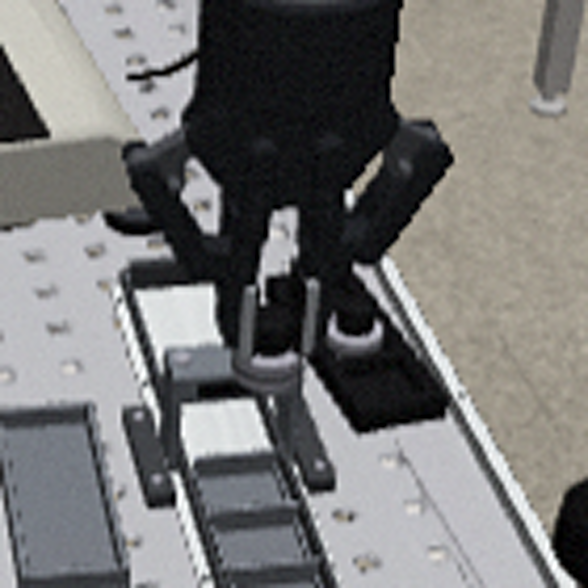

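The puck is held upright at (270,360), and the near pocket is empty. I'm lowering it towards bay 2.

```bash
python3 -m inch '{"claw":[1,1,1,1,1,1],"slide":[[0.2,0.5,3.5],[0.2,0.5,7],[0.2,0.5,8.5],[0.2,0.5,8.5],[0.2,0.5,8.5],[0.2,0.5,8.5]],"turn":[0,0,0,0,0,0]}';python3 - <<'E'
from h import *
need(.497,.1743,.0215,1.535)
E
```

```text
time: 6.03
eef_pos: [0.5, 0.1756, 0.0453]
eef_rot: [3.138, -0.001, 1.536]
ft_force: [-0.2, 0.4, -1.0]
width: 0.21
slide cm [-0.15 -0.31  2.38] turn 0.1 rows 1.0
```

```bash
python3 -m inch '{"claw":[1,1,1,1,1,1],"slide":[[-0.1,-0.25,0],[-0.1,-0.25,1],[-0.1,-0.25,2],[-0.1,-0.25,2.3],[-0.1,-0.25,2.3],[-0.1,-0.25,2.3]],"turn":[0,0,0,0,0,0]}';python3 - <<'E'
from h import *
need(.497,.1743,.0215,1.535)
E
```

```text
time: 6.53
eef_pos: [0.495, 0.1735, 0.0205]
eef_rot: [-3.141, 0.0, 1.535]
ft_force: [-0.4, 0.2, -0.2]
width: 0.207
slide cm [ 0.09  0.2  -0.1 ] turn 0.0 rows 1.0
```

```bash
python3 -m inch '{"claw":[0.2,0.1,0.1,0.1,0.1,0.1,0.1,0.1],"slide":[[0,0,0],[0,0,0],[0,0,-1],[0,0,-3],[0,0,-6],[0,0,-10],[0,0,-12],[0,0,-12]],"turn":[0,0,0,0,0,0,0,0]}';python3 - <<'E'
from h import *
need(.5865,.3255,.10,1.535)
c=snap('side','s3'); crop(c,'c5',270,120,410,260,4.2)
E
```

```text
time: 7.2
eef_pos: [0.5, 0.1749, 0.1476]
eef_rot: [3.129, -0.004, 1.536]
ft_force: [0.4, 0.7, 0.4]
width: 0.451
slide cm [15.34  8.06  4.92] turn 0.0 rows 5.0
```

View pics/c5.png

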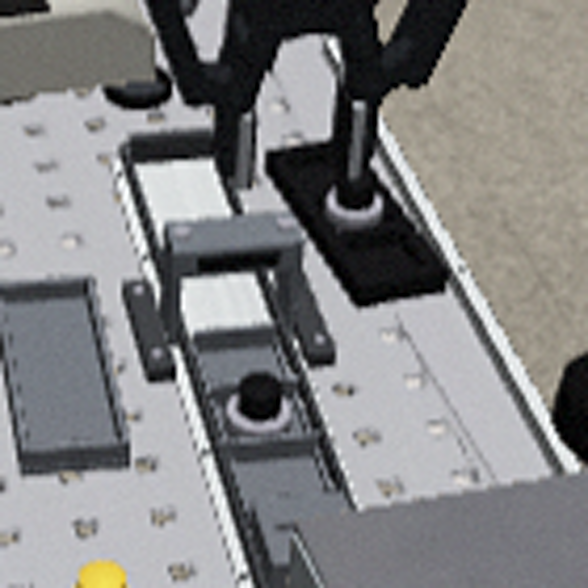

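Puck 1 sits flat in bay 2, with its knob at (262,395). On to the second puck, at (355,195).

```bash
python3 -m inch '{"claw":[-0.2,-0.2,-0.2,-0.2,-0.2,-0.2,-0.2,-0.2],"slide":[[4,2,0],[8,4,0],[12,6,0],[15.2,7.9,0],[15.2,7.9,4],[15.2,7.9,7.5],[15.2,7.9,7.5],[15.2,7.9,7.5]],"turn":[0,0,0,0,0,0,0,0]}';python3 - <<'E'
from h import *
need(.5865,.3255,.019,1.535)
E
```

```text
time: 7.92
eef_pos: [0.5754, 0.3209, 0.0613]
eef_rot: [-3.132, 0.005, 1.536]
ft_force: [0.8, 0.2, 0.1]
width: 0.604
slide cm [0.52 1.14 4.21] turn 0.0 rows 2.0
```

```bash
python3 -m inch '{"claw":[-0.2,-0.2,-0.2],"slide":[[0.3,0.5,1],[0.3,0.5,1],[0.3,0.5,1]],"turn":[0,0,0]}';python3 - <<'E'
from h import *
need(.5865,.3255,.019,1.535)
E
```

```text
time: 8.17
eef_pos: [0.5861, 0.3257, 0.0577]
eef_rot: [3.139, -0.001, 1.535]
ft_force: [0.5, 0.7, 0.3]
width: 0.6
slide cm [-0.03  0.03  3.87] turn -0.0 rows 1.0
```

```bash
python3 -m inch '{"claw":[-0.2,-0.2,-0.2,-0.2,0.3,1,1,1],"slide":[[0,0,1.5],[0,0,3],[0,0,3.8],[0,0,3.8],[0,0,3.8],[0,0,3.8],[0,0,3.8],[0,0,3.8]],"turn":[0,0,0,0,0,0,0,0]}' 40; python3 -m inch '{"claw":[1,1],"slide":[[0,0,0],[0,0,0]],"turn":[0,0]}' 40
```

```text
time: 8.83
eef_pos: [0.5862, 0.3261, 0.0191]
eef_rot: [3.138, -0.001, 1.535]
ft_force: [0.7, 0.6, -0.1]
width: 0.213
time: 9.0
eef_pos: [0.5861, 0.3261, 0.019]
eef_rot: [3.138, -0.001, 1.536]
ft_force: [2.2, 0.8, 1.1]
width: 0.211
```

```bash
python3 -m inch '{"claw":[1,1,1,1,1],"slide":[[0,0,-2],[0,0,-5],[0,0,-9],[0,0,-12],[0,0,-12]],"turn":[0,0,0,0,0]}'; python3 -m inch '{"claw":[1,1,1,1,1,1,1],"slide":[[-4,-3,0],[-8,-6,0],[-11.2,-8.8,0],[-11.2,-8.8,0],[-11.2,-8.8,3],[-11.2,-8.8,5],[-11.2,-8.8,5]],"turn":[0,0,0,0,0,0,0]}'; python3 -m inch '{"claw":[1,1],"slide":[[0,0,0],[0,0,0]],"turn":[0,0]}' ;python3 - <<'E'
from h import *
need(.4985,.2143,.045,1.535)
E
```

```text
time: 9.42
eef_pos: [0.5888, 0.3279, 0.1462]
eef_rot: [3.131, -0.006, 1.536]
ft_force: [1.8, -0.1, 1.0]
width: 0.206
time: 10.0
eef_pos: [0.4874, 0.2147, 0.0835]
eef_rot: [-3.131, 0.004, 1.535]
ft_force: [-1.7, -0.2, -1.7]
width: 0.211
time: 10.17
eef_pos: [0.493, 0.217, 0.0883]
eef_rot: [-3.142, -0.0, 1.536]
ft_force: [1.3, 0.2, -0.6]
width: 0.208
slide cm [-0.25  0.56  4.33] turn 0.0 rows 2.0
```

```bash
python3 -m inch '{"claw":[1,1,1,1,1,1],"slide":[[-0.2,0.4,0],[-0.2,0.4,2],[-0.2,0.4,4.2],[-0.2,0.4,4.2],[-0.2,0.4,4.2],[-0.2,0.4,4.2]],"turn":[0,0,0,0,0,0]}';python3 - <<'E'
from h import *
need(.4985,.2143,.0215,1.535)
E
```

```text
time: 10.67
eef_pos: [0.4979, 0.215, 0.0472]
eef_rot: [3.14, -0.001, 1.536]
ft_force: [-1.0, -0.0, -1.2]
width: 0.21
slide cm [-0.07  0.06  2.57] turn 0.0 rows 1.0
```

```bash
python3 -m inch '{"claw":[1,1,1,1,1,1],"slide":[[-0.05,0.05,1],[-0.05,0.05,1.8],[-0.05,0.05,2.3],[-0.05,0.05,2.5],[-0.05,0.05,2.5],[-0.05,0.05,2.5]],"turn":[0,0,0,0,0,0]}';python3 - <<'E'
from h import *
need(.4985,.2143,.0212,1.535)
E
```

```text
time: 11.17
eef_pos: [0.4968, 0.214, 0.021]
eef_rot: [-3.14, 0.0, 1.536]
ft_force: [-2.1, -1.3, 2.6]
width: 0.209
slide cm [ 0.04  0.17 -0.02] turn 0.0 rows 1.0
```

```bash
python3 -m inch '{"claw":[0.2,0.1,0.1,0.1,0.1,0.1,0.1,0.1],"slide":[[0,0,0],[0,0,0],[0,0,-1],[0,0,-3],[0,0,-6],[0,0,-10],[0,0,-12],[0,0,-12]],"turn":[0,0,0,0,0,0,0,0]}';python3 - <<'E'
from h import *
need(.494,.092,.06,1.535)
c=snap('side','s4'); crop(c,'c6',270,120,410,280,3.7)
E
```

```text
time: 11.83
eef_pos: [0.5019, 0.2158, 0.1477]
eef_rot: [3.129, -0.005, 1.536]
ft_force: [1.0, -0.5, 0.8]
width: 0.451
slide cm [-12.44  -0.46   8.71] turn 0.0 rows 4.0
```

View pics/c6.png

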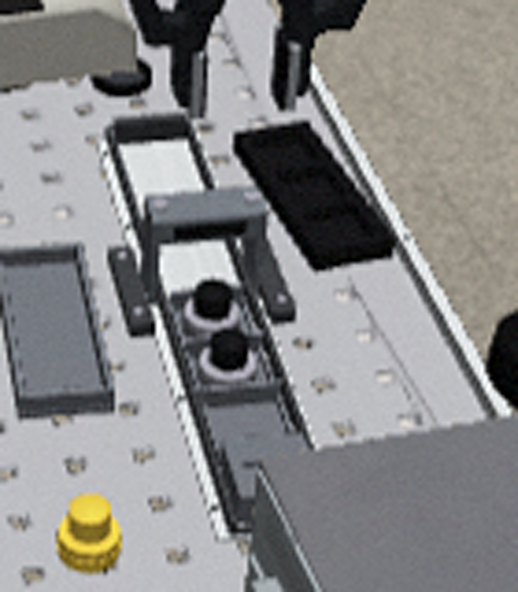

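Both pucks are flat in bays 1 and 2, with knobs at (213,298) and (231,350). I'll push with shut fingers inside the empty bay 3, against its front cross wall, then from the tail. This keeps the hand clear of the cabinet.

```bash
python3 -m inch '{"claw":[1,1,1,1,1,1,1,1],"slide":[[-4,-0.2,0],[-8.2,-0.3,0],[-8.2,-0.3,3],[-8.2,-0.3,7],[-8.2,-0.3,9.5],[-8.2,-0.3,9.5],[-8.2,-0.3,9.5],[-8.2,-0.3,9.5]],"turn":[0,0,0,0,0,0,0,0]}';python3 - <<'E'
from h import *
need(.4956,.134,.012,1.535)
E
```

```text
time: 12.55
eef_pos: [0.4917, 0.1324, 0.0463]
eef_rot: [3.141, -0.0, 1.536]
ft_force: [-0.7, 0.0, -0.8]
width: 0.0
slide cm [0.17 0.38 3.43] turn 0.0 rows 1.0
```

```bash
python3 -m inch '{"claw":[1,1,1,1],"slide":[[0.1,0.3,0],[0.1,0.3,0],[0.1,0.3,1],[0.1,0.3,1]],"turn":[0,0,0,0]}';python3 - <<'E'
from h import *
need(.4956,.134,.012,1.535)
E
```

```text
time: 12.88
eef_pos: [0.4942, 0.1332, 0.0356]
eef_rot: [-3.142, 0.0, 1.536]
ft_force: [-0.6, 0.4, -0.6]
width: -0.002
slide cm [0.08 0.14 2.36] turn 0.0 rows 1.0
```

```bash
python3 -m inch '{"claw":[1,1,1,1,1,1],"slide":[[0,0.1,0.8],[0,0.1,1.6],[0,0.1,2.1],[0,0.1,2.3],[0,0.1,2.3],[0,0.1,2.3]],"turn":[0,0,0,0,0,0]}'
```

```text
time: 13.38
eef_pos: [0.495, 0.133, 0.0125]
eef_rot: [-3.141, 0.0, 1.535]
ft_force: [-0.2, 0.5, -0.4]
width: -0.001
```

```bash
python3 -m inch '{"claw":[1,1,1,1,1,1,1,1],"slide":[[0.4,0,0],[0.8,0,0],[1.4,0,0],[2.2,0,0],[3,0,0],[3.6,0,0],[4,0,0],[4.2,0,0]],"turn":[0,0,0,0,0,0,0,0]}'; python3 -m inch '{"claw":[1,1,1,1,1,1,1,1],"slide":[[0.4,0,0],[1,0,0],[1.8,0,0],[2.6,0,0],[3.4,0,0],[3.9,0,0],[4.2,0,0],[4.2,0,0]],"turn":[0,0,0,0,0,0,0,0]}'
```

```text
time: 14.05
eef_pos: [0.497, 0.1758, 0.0131]
eef_rot: [3.141, 0.0, 1.537]
ft_force: [0.1, -3.6, 3.9]
width: -0.0
time: 14.72
eef_pos: [0.4983, 0.2183, 0.0128]
eef_rot: [3.141, -0.001, 1.536]
ft_force: [0.9, -1.1, -0.1]
width: 0.0
```

```bash
python3 -m inch '{"claw":[1,1,1,1,1,1,1,1],"slide":[[-0.5,0,0],[-0.5,0,-2],[-0.5,0,-5],[-0.5,0,-5],[-5,0.1,-5],[-9.4,0.1,-5],[-9.4,0.1,-5],[-9.4,0.1,-5]],"turn":[0,0,0,0,0,0,0,0]}'
python3 - <<'E'
from h import *
c=snap('side','s5'); crop(c,'c7',240,100,420,280,3.3)
need(.4953,.125,.013,1.535)
E
```

```text
time: 15.38
eef_pos: [0.4953, 0.1211, 0.0624]
eef_rot: [-3.141, -0.0, 1.531]
ft_force: [0.5, 0.2, 0.8]
width: -0.002
slide cm [ 0.26 -0.05  4.96] turn -0.2 rows 2.0
```

View pics/c7.png

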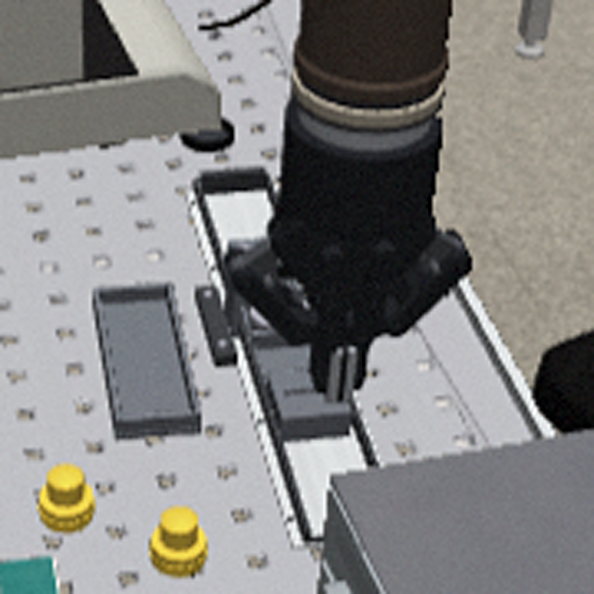

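The carrier's tail rear face shows at about (315,425), and the shut fingers are behind it. I'm lowering and pushing.

```bash
python3 - <<'E'
from h import *
c=load('s5')
for u,v,z in((282,437,.003),(354,424,.003),(277,418,.023),(350,405,.023)): print(w(c,240+u/3.3,100+v/3.3,z))
E
python3 -m inch '{"claw":[1,1,1,1,1,1],"slide":[[0,0,1],[0,0,2.5],[0,0,4],[0,0,5],[0,0,5],[0,0,5]],"turn":[0,0,0,0,0,0]}'
```

```text
[0.47855999 0.15328754 0.003     ]
[0.52236349 0.15644818 0.003     ]
[0.47306348 0.14813888 0.023     ]
[0.51665523 0.15128983 0.023     ]
time: 15.93
eef_pos: [0.495, 0.1238, 0.0118]
eef_rot: [-3.139, 0.0, 1.537]
ft_force: [0.1, 0.9, 0.1]
width: -0.001
```

```bash
python3 -m inch '{"claw":[1,1,1,1,1,1,1,1],"slide":[[0.6,0,0],[1.2,0,0],[1.8,0,0],[2.3,0,0],[2.9,0,0],[3.6,0,0],[4.2,0,0],[4.6,0,0]],"turn":[0,0,0,0,0,0,0,0]}'; python3 -m inch '{"claw":[1,1,1,1,1,1,1,1],"slide":[[0.3,0,0],[0.8,0,0],[1.5,0,0],[2.2,0,0],[2.9,0,0],[3.5,0,0],[3.9,0,0],[4.1,0,0]],"turn":[0,0,0,0,0,0,0,0]}';python3 - <<'E'
from h import *
need(.4988,.2225,.013,1.535)
E
```

```text
time: 16.6
eef_pos: [0.4985, 0.1696, 0.0135]
eef_rot: [3.14, 0.0, 1.536]
ft_force: [1.2, -5.1, 3.0]
width: -0.001
time: 17.27
eef_pos: [0.5, 0.2104, 0.0133]
eef_rot: [3.14, 0.0, 1.536]
ft_force: [1.7, -6.8, 3.1]
width: 0.002
slide cm [ 1.21 -0.16  0.03] turn 0.1 rows 1.0
```

```bash
python3 -m inch '{"claw":[1,1,1,1,1,1],"slide":[[0.2,0,0],[0.5,0,0],[0.8,0,0],[1,0,0],[1.1,0,0],[1.1,0,0]],"turn":[0,0,0,0,0,0]}'; python3 -m inch '{"claw":[1,1,1],"slide":[[0.1,0,0],[0.2,0,0],[0.2,0,0]],"turn":[0,0,0]}'
```

```text
time: 17.77
eef_pos: [0.5002, 0.2211, 0.0132]
eef_rot: [3.14, -0.0, 1.536]
ft_force: [0.8, -4.1, 3.1]
width: -0.004
time: 18.02
eef_pos: [0.5002, 0.2229, 0.0131]
eef_rot: [3.14, 0.0, 1.536]
ft_force: [2.2, -4.8, 2.4]
width: -0.005
```

```bash
python3 -m inch '{"claw":[1,1,1],"slide":[[0.1,0,0],[0.15,0,0],[0.15,0,0]],"turn":[0,0,0]}'; python3 -m inch '{"claw":[1,1,1],"slide":[[0.1,0,0],[0.15,0,0],[0.15,0,0]],"turn":[0,0,0]}'
```

```text
time: 18.27
eef_pos: [0.5001, 0.2243, 0.0131]
eef_rot: [3.14, 0.0, 1.536]
ft_force: [2.3, -5.6, 2.6]
width: -0.003
time: 18.52
eef_pos: [0.5002, 0.2258, 0.0131]
eef_rot: [3.14, 0.0, 1.536]
ft_force: [2.1, -4.9, 2.4]
width: 0.0
```

```bash
python3 -m inch '{"claw":[1,1,1],"slide":[[0.1,0,0],[0.15,0,0],[0.15,0,0]],"turn":[0,0,0]}'
python3 - <<'E'
from h import *
c=snap('top','t6'); crop(c,'c8',190,95,320,225,4.6)
E
```

```text
time: 18.77
eef_pos: [0.5002, 0.226, 0.0131]
eef_rot: [3.141, 0.003, 1.537]
ft_force: [1.1, -8.8, 4.0]
width: -0.0
```

View pics/c8.png

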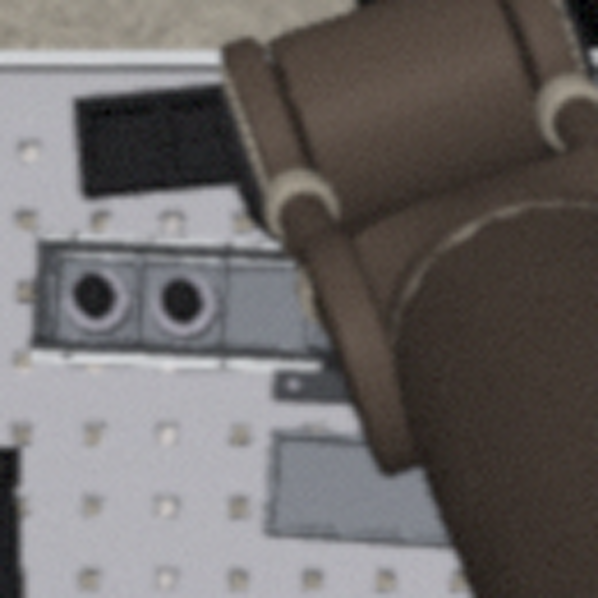

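Home: the force rose to 8.8 N and motion stopped at y=0.226. The picture shows the pucks flat in the two front bays, at (98,298) and (185,303). I'm backing off and going over the head.

```bash
python3 -m inch '{"claw":[1,1,1,1,1,1,1,1],"slide":[[-0.5,0,0],[-2,0,0],[-2.5,0,-3],[-2.5,0,-7],[-2.5,0,-11],[-2.5,0,-14],[-2.5,0,-14],[-2.5,0,-14]],"turn":[0,0,0,0,0,0,0,0]}'
python3 - <<'E'
from h import *
c=load('t6')
for u,v,z in((99,300,.02),(187,304,.02),(96,292,.037),(184,300,.037)): print(w(c,190+u/4.6,95+v/4.6,z))
q=(.5,.258,-.036)
for b in(.1215,.0815):print(to(q,0,b))
x,y=to(q,0,.0815);need(x,y,.14,1.535)
E
```

```text
time: 19.48
eef_pos: [0.4999, 0.2039, 0.1551]
eef_rot: [3.138, -0.003, 1.535]
ft_force: [0.1, 0.1, -0.1]
width: -0.002
[0.50170775 0.37457919 0.02      ]
[0.49991358 0.33285832 0.02      ]
[0.50161721 0.37366455 0.037     ]
[0.49793662 0.3325165  0.037     ]
[0.50437306 0.37942128]
[0.50293337 0.33944719]
slide cm [13.55 -0.18  1.55] turn 0.0 rows 4.0
```

```bash
python3 -m inch '{"claw":[-0.2,-0.2,-0.2,-0.2,-0.2,-0.2,-0.2,-0.2],"slide":[[4,0,0],[8,0.1,0],[12,0.2,0],[13.2,0.2,2],[13.2,0.2,5],[13.2,0.2,7.5],[13.2,0.2,7.5],[13.2,0.2,7.5]],"turn":[0,0,0,0,0,0,0,0]}'
python3 - <<'E'
from h import *
c=snap('side','s7'); crop(c,'c9',280,110,360,190,7)
need(.502,.3355,.025,1.535)
E
```

```text
time: 20.15
eef_pos: [0.5017, 0.333, 0.0739]
eef_rot: [-3.134, 0.004, 1.536]
ft_force: [-0.0, 0.2, -0.7]
width: 0.599
slide cm [ 0.16 -0.18  5.13] turn 0.0 rows 2.0
```

View pics/c9.png

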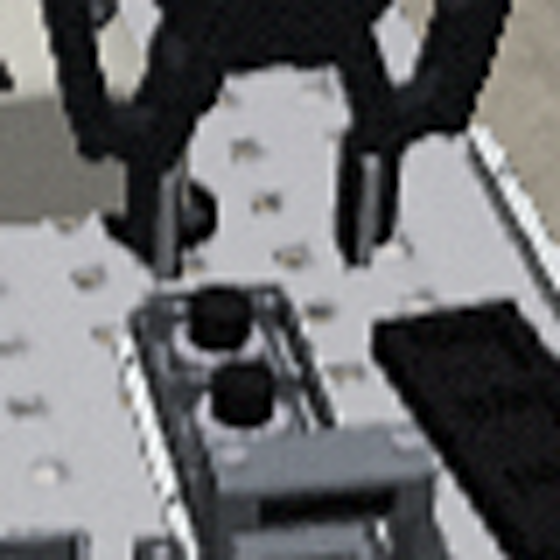

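Run:
```python
from h import *
c=load('s7')
for u,v in((243,378),(221,303)): print(w(c,280+u/7,110+v/7,.037))
need(.502,.3355,.025,1.535)
```

```text
[0.49917079 0.32947377 0.037     ]
[0.50213855 0.370309   0.037     ]
slide cm [ 0.16 -0.18  5.13] turn 0.0 rows 2.0
```

Shot shows knobs at (243,378) and (221,303), clear of the fingers. I'm descending on the bay 2 puck.

```bash
python3 -m inch '{"claw":[-0.2,-0.2,-0.2,-0.2,-0.2],"slide":[[0.1,-0.2,1.5],[0.1,-0.2,3],[0.1,-0.2,4],[0.1,-0.2,4],[0.1,-0.2,4]],"turn":[0,0,0,0,0]}'
python3 - <<'E'
from h import *
need(.5015,.3345,.0215,1.535)
E
```

```text
time: 20.62
eef_pos: [0.5037, 0.3354, 0.0384]
eef_rot: [3.141, -0.0, 1.535]
ft_force: [1.1, -0.1, 0.3]
width: 0.605
slide cm [-0.1  -0.22  1.69] turn 0.0 rows 1.0
```

```bash
python3 -m inch '{"claw":[-0.2,-0.2,-0.2,-0.2,0.3,1,1,1],"slide":[[-0.1,-0.2,0.8],[-0.1,-0.2,1.4],[-0.1,-0.2,1.7],[-0.1,-0.2,1.7],[-0.1,-0.2,1.7],[-0.1,-0.2,1.7],[-0.1,-0.2,1.7],[-0.1,-0.2,1.7]],"turn":[0,0,0,0,0,0,0,0]}' 40; python3 -m inch '{"claw":[1,1,1],"slide":[[0,0,0],[0,0,0],[0,0,0]],"turn":[0,0,0]}' 40
```

```text
time: 21.28
eef_pos: [0.5019, 0.3348, 0.0213]
eef_rot: [3.141, -0.001, 1.536]
ft_force: [-0.3, -0.1, 0.8]
width: 0.212
time: 21.53
eef_pos: [0.5018, 0.3348, 0.0213]
eef_rot: [3.141, -0.001, 1.536]
ft_force: [-0.1, -0.1, 1.2]
width: 0.212
```

```bash
python3 -m inch '{"claw":[1,1,1,1,1,1],"slide":[[0,0,-1],[0,0,-3],[0,0,-6],[0,0,-10],[0,0,-12],[0,0,-12]],"turn":[0,0,0,0,0,0]}'
python3 - <<'E'
from h import *
c=snap('top','t8'); crop(c,'c10',190,95,320,225,4.6)
need(.4096,.195,.13,1.535)
E
```

```text
time: 22.03
eef_pos: [0.5053, 0.3367, 0.1478]
eef_rot: [3.132, -0.006, 1.536]
ft_force: [0.3, 1.0, -0.2]
width: 0.215
slide cm [-14.4   -8.91   1.38] turn 0.0 rows 5.0
```

View pics/c10.png

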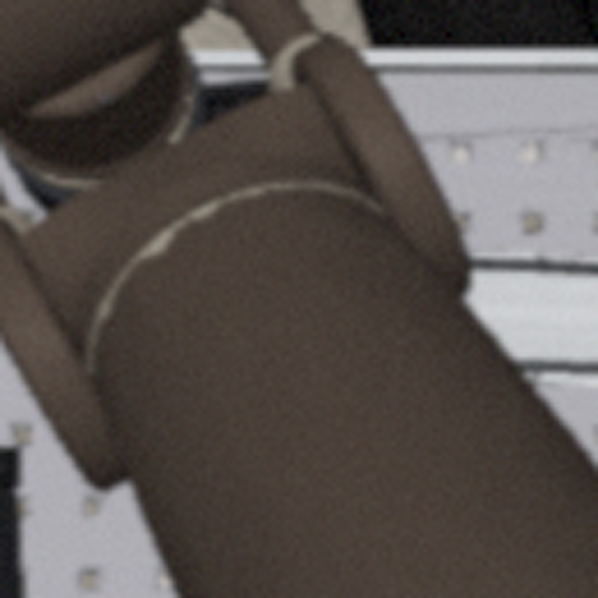

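The arm hides the work in that shot. I'll move over the out tray and use the side camera.

```bash
python3 -m inch '{"claw":[1,1,1,1,1,1,1,1],"slide":[[-4,-2.4,0],[-8,-5,0],[-11,-7,0],[-14,-8.6,0],[-14,-8.6,0],[-14,-8.6,3],[-14,-8.6,5],[-14,-8.6,5]],"turn":[0,0,0,0,0,0,0,0]}'
python3 - <<'E'
from h import *
c=snap('side','s9'); crop(c,'c11',250,110,350,240,5)
need(.4096,.195,.05,1.535)
E
```

```text
time: 22.75
eef_pos: [0.4053, 0.1955, 0.0862]
eef_rot: [-3.131, 0.004, 1.535]
ft_force: [-1.3, -0.9, -1.4]
width: 0.211
slide cm [-0.1   0.31  3.79] turn 0.0 rows 1.0
```

View pics/c11.png

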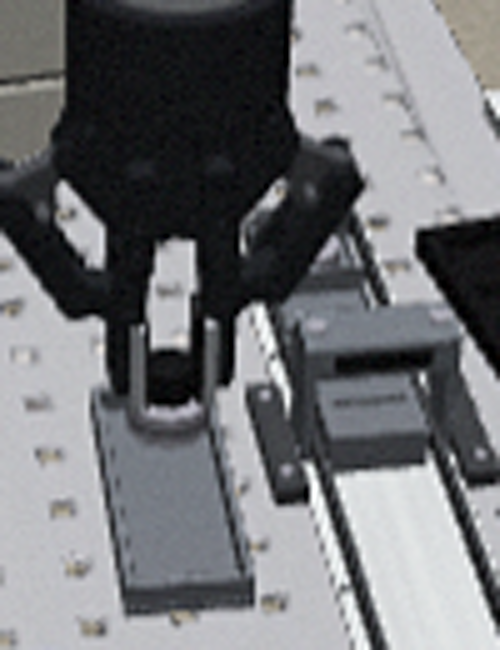

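The tray is where it was (front corners (122,590) and (250,573) match the first picture), and the puck is upright in the grip. I'm lowering it.

```bash
python3 -m inch '{"claw":[1,1,1,1,1,1],"slide":[[-0.1,0.1,1],[-0.1,0.1,2.5],[-0.1,0.1,4],[-0.1,0.1,4],[-0.1,0.1,4],[-0.1,0.1,4]],"turn":[0,0,0,0,0,0]}'
python3 - <<'E'
from h import *
need(.4096,.195,.0195,1.535)
E
```

```text
time: 23.3
eef_pos: [0.4124, 0.197, 0.0516]
eef_rot: [3.14, -0.001, 1.536]
ft_force: [-0.2, -0.1, 0.1]
width: 0.211
slide cm [-0.21 -0.27  3.21] turn 0.0 rows 1.0
```

```bash
python3 -m inch '{"claw":[1,1,1,1,1,1,1,1],"slide":[[-0.2,-0.2,1],[-0.2,-0.2,2],[-0.2,-0.2,2.7],[-0.2,-0.2,2.9],[-0.2,-0.2,3.1],[-0.2,-0.2,3.2],[-0.2,-0.2,3.2],[-0.2,-0.2,3.2]],"turn":[0,0,0,0,0,0,0,0]}'
```

```text
time: 23.97
eef_pos: [0.4086, 0.1944, 0.0193]
eef_rot: [-3.139, 0.001, 1.536]
ft_force: [-3.0, -1.8, 6.3]
width: 0.209
```

```bash
python3 -m inch '{"claw":[0.3,0.1,0.1,0.1,0.1,0.1,0.1,0.1],"slide":[[0,0,0],[0,0,0],[0,0,-1],[0,0,-3],[0,0,-6],[0,0,-10],[0,0,-12],[0,0,-12]],"turn":[0,0,0,0,0,0,0,0]}';python3 - <<'E'
from h import *
need(.503,.374,.07,1.535)
c=snap('side','s10'); crop(c,'c12',250,100,350,230,5)
E
```

```text
time: 24.63
eef_pos: [0.4141, 0.1964, 0.145]
eef_rot: [3.13, -0.005, 1.536]
ft_force: [0.0, 0.8, 1.1]
width: 0.451
slide cm [18.03  8.17  7.68] turn 0.0 rows 6.0
```

View pics/c12.png

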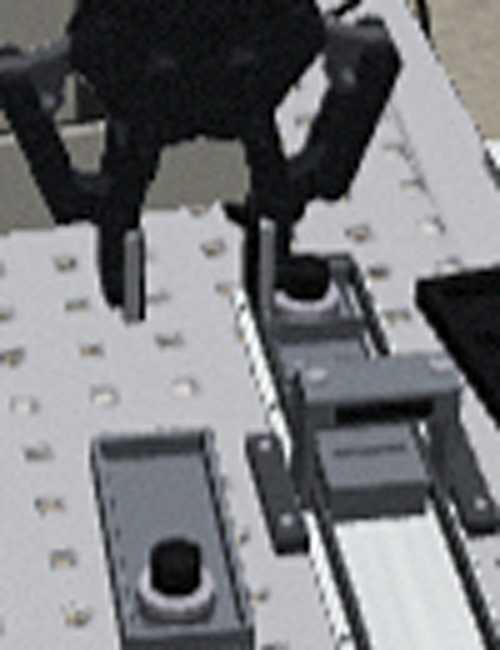

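The first puck stands upright in the out tray, at (175,580). The second is still in bay 1, at (305,285). Fetching it.

```bash
python3 -m inch '{"claw":[-0.2,-0.2,-0.2,-0.2,-0.2,-0.2,-0.2,-0.2],"slide":[[4,2,0],[8,4,0],[12,6,0],[16,7.6,0],[18,8.2,0],[18,8.2,4],[18,8.2,7],[18,8.2,7]],"turn":[0,0,0,0,0,0,0,0]}'; python3 -m inch '{"claw":[-0.2,-0.2,-0.2],"slide":[[0,0,0],[0,0,0],[0,0,0]],"turn":[0,0,0]}';python3 - <<'E'
from h import *
need(.503,.3745,.0215,1.535)
E
```

```text
time: 25.35
eef_pos: [0.4913, 0.3682, 0.0601]
eef_rot: [-3.128, 0.01, 1.537]
ft_force: [-1.8, -2.0, -1.4]
width: 0.599
time: 25.6
eef_pos: [0.4991, 0.3722, 0.0709]
eef_rot: [3.139, -0.002, 1.535]
ft_force: [0.5, 0.6, 0.4]
width: 0.601
slide cm [0.24 0.37 4.94] turn -0.0 rows 2.0
```

```bash
python3 -m inch '{"claw":[-0.2,-0.2,-0.2,-0.2,-0.2,-0.2],"slide":[[0.2,0.3,1],[0.2,0.3,2.5],[0.2,0.3,4],[0.2,0.3,4.9],[0.2,0.3,4.9],[0.2,0.3,4.9]],"turn":[0,0,0,0,0,0]}'; python3 -m inch '{"claw":[0.3,1,1,1,1,1],"slide":[[0,0,0],[0,0,0],[0,0,0],[0,0,0],[0,0,0],[0,0,0]],"turn":[0,0,0,0,0,0]}' 40
```

```text
time: 26.1
eef_pos: [0.5009, 0.3734, 0.0199]
eef_rot: [-3.141, 0.0, 1.535]
ft_force: [0.3, 0.0, 0.1]
width: 0.601
time: 26.6
eef_pos: [0.5021, 0.3742, 0.0213]
eef_rot: [3.139, -0.002, 1.536]
ft_force: [1.5, -0.1, 6.0]
width: 0.21
```

```bash
python3 -m inch '{"claw":[1,1,1,1,1,1],"slide":[[0,0,-1],[0,0,-3],[0,0,-6],[0,0,-10],[0,0,-12],[0,0,-12]],"turn":[0,0,0,0,0,0]}'; python3 -m inch '{"claw":[1,1,1,1,1,1,1,1],"slide":[[-4,-2.6,0],[-8,-5.2,0],[-11,-7,0],[-13.9,-8.6,0],[-13.9,-8.6,0],[-13.9,-8.6,3],[-13.9,-8.6,5],[-13.9,-8.6,5]],"turn":[0,0,0,0,0,0,0,0]}';python3 -m inch '{"claw":[1,1,1],"slide":[[0,0,0],[0,0,0],[0,0,0]],"turn":[0,0,0]}';  python3 - <<'E'
from h import *
need(.412,.231,.05,1.535)
E
```

```text
time: 27.1
eef_pos: [0.5036, 0.3758, 0.1463]
eef_rot: [3.134, -0.006, 1.536]
ft_force: [1.0, 0.6, -0.4]
width: 0.212
time: 27.77
eef_pos: [0.4048, 0.2353, 0.0855]
eef_rot: [-3.131, 0.005, 1.535]
ft_force: [-1.5, -0.5, -1.4]
width: 0.213
time: 28.02
eef_pos: [0.4108, 0.2383, 0.0909]
eef_rot: [3.14, -0.001, 1.536]
ft_force: [-0.6, -1.1, -0.4]
width: 0.212
slide cm [-0.73  0.13  4.09] turn 0.0 rows 1.0
```

```bash
python3 - <<'E'
from h import *
c=snap('side','s11'); a=load('s10')['pixels'].astype(int);b=c['pixels'].astype(int)
d=np.abs(a-b).max(2)
print(d[205:235,265:305].mean(), d[205:235,265:305].max(), 'tail',d[180:208,313:340].mean())
E
python3 -m inch '{"claw":[1,1,1,1,1,1],"slide":[[-0.7,0.1,1],[-0.7,0.1,2.5],[-0.7,0.1,4],[-0.7,0.1,4],[-0.7,0.1,4],[-0.7,0.1,4]],"turn":[0,0,0,0,0,0]}'
python3 - <<'E'
from h import *
need(.412,.231,.0193,1.535)
E
```

```text
3.651666666666667 14 tail 3.884920634920635
time: 28.57
eef_pos: [0.4112, 0.2307, 0.0503]
eef_rot: [3.141, -0.0, 1.535]
ft_force: [1.4, -0.4, -0.7]
width: 0.206
slide cm [0.04 0.08 3.1 ] turn 0.0 rows 1.0
```

Neither the tray nor the carrier has moved. I'm lowering and releasing.

```bash
python3 -m inch '{"claw":[1,1,1,1,1,1,1,1],"slide":[[0,0,1],[0,0,2],[0,0,2.6],[0,0,2.8],[0,0,3],[0,0,3.1],[0,0,3.1],[0,0,3.1]],"turn":[0,0,0,0,0,0,0,0]}'; python3 -m inch '{"claw":[0.3,0.1,0.1,0.1,0.1,0.1,0.1,0.1],"slide":[[0,0,0],[0,0,0],[0,0,-1],[0,0,-3],[0,0,-6],[0,0,-10],[0,0,-12],[0,0,-12]],"turn":[0,0,0,0,0,0,0,0]}';python3 - <<'E'
from h import *
need(.503,.339,.07,1.535)
c=snap('side','s12'); crop(c,'c13',250,100,350,230,5)
E
```

```text
time: 29.23
eef_pos: [0.4101, 0.2304, 0.0192]
eef_rot: [-3.14, 0.001, 1.536]
ft_force: [-1.5, -0.9, 4.6]
width: 0.21
time: 29.9
eef_pos: [0.4153, 0.2328, 0.1451]
eef_rot: [3.13, -0.006, 1.536]
ft_force: [1.9, -0.0, 0.5]
width: 0.45
slide cm [10.88  8.3   7.67] turn 0.0 rows 4.0
```

View pics/c13.png

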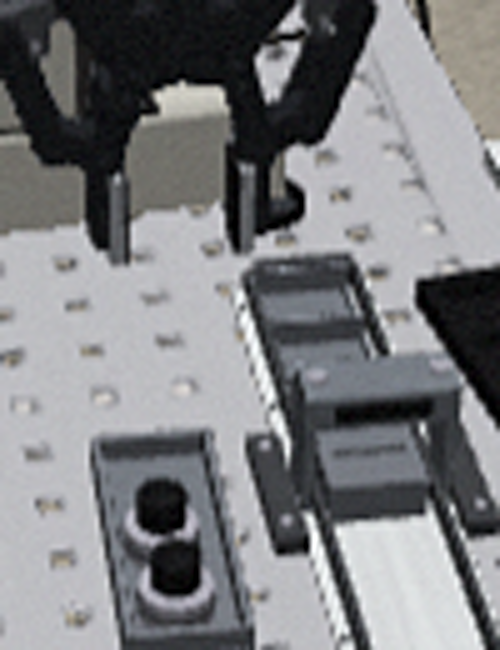

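Both pucks stand upright in the out tray, at (162,510) and (176,580), and the carrier is empty. Shut fingers now go into bay 1 to push the carrier back.

```bash
python3 -m inch '{"claw":[1,1,1,1,1,1,1,1],"slide":[[4,2.5,0],[8,5,0],[12,7.5,0],[14.5,8.7,0],[14.5,8.7,3],[14.5,8.7,6],[14.5,8.7,8],[14.5,8.7,8]],"turn":[0,0,0,0,0,0,0,0]}'; python3 -m inch '{"claw":[1,1,1],"slide":[[0,0,0],[0,0,0],[0,0,0]],"turn":[0,0,0]}';python3 - <<'E'
from h import *
need(.504,.378,.0125,1.535)
E
```

```text
time: 30.62
eef_pos: [0.4973, 0.3693, 0.0515]
eef_rot: [-3.13, 0.008, 1.536]
ft_force: [-0.3, 0.4, -0.4]
width: -0.001
time: 30.87
eef_pos: [0.504, 0.3731, 0.0606]
eef_rot: [3.139, -0.002, 1.535]
ft_force: [-0.3, 0.5, 0.0]
width: -0.002
slide cm [ 0.48 -0.03  4.82] turn 0.0 rows 2.0
```

```bash
python3 -m inch '{"claw":[1,1,1,1,1,1,1],"slide":[[0.4,0,1],[0.4,0,2.5],[0.4,0,3.5],[0.4,0,4.3],[0.4,0,4.7],[0.4,0,4.7],[0.4,0,4.7]],"turn":[0,0,0,0,0,0,0]}'; python3 -m inch '{"claw":[1,1,1,1,1,1,1,1],"slide":[[-0.4,0,0],[-0.9,0,0],[-1.5,0,0],[-2.1,0,0],[-2.8,0,0],[-3.5,0,0],[-4,0,0],[-4.2,0,0]],"turn":[0,0,0,0,0,0,0,0]}'
```

```text
time: 31.45
eef_pos: [0.5026, 0.3762, 0.0112]
eef_rot: [-3.141, 0.001, 1.535]
ft_force: [0.1, 0.8, 0.6]
width: 0.0
time: 32.12
eef_pos: [0.5018, 0.3338, 0.0124]
eef_rot: [3.141, -0.001, 1.535]
ft_force: [-0.1, 2.8, 1.4]
width: -0.0
```

Down in the bay and pushing with about 3 N. To y=0.289 it needs 4.5 cm more.

```bash
python3 -m inch '{"claw":[1,1,1,1,1,1,1,1],"slide":[[-0.4,0,0],[-1,0,0],[-1.7,0,0],[-2.4,0,0],[-3.1,0,0],[-3.8,0,0],[-4.3,0,0],[-4.4,0,0]],"turn":[0,0,0,0,0,0,0,0]}'; python3 -m inch '{"claw":[1,1,1,1,1,1,1,1],"slide":[[0.4,0,0],[0.4,0,-2],[0.4,0,-5],[0.4,0,-9],[0.4,0,-12],[-4,-0.2,-12],[-6.9,-0.2,-12],[-6.9,-0.2,-12]],"turn":[0,0,0,0,0,0,0,0]}';python3 - <<'E'
from h import *
need(.4988,.2165,.06,1.535)
E
```

```text
time: 32.78
eef_pos: [0.4996, 0.2893, 0.0117]
eef_rot: [-3.141, 0.001, 1.535]
ft_force: [0.5, 2.1, 1.7]
width: -0.005
time: 33.45
eef_pos: [0.4936, 0.2171, 0.1314]
eef_rot: [-3.138, 0.005, 1.534]
ft_force: [-1.5, -0.9, -0.4]
width: 0.006
slide cm [-0.01  0.55  7.14] turn -0.1 rows 2.0
```

```bash
python3 -m inch '{"claw":[1,1,1,1,1,1],"slide":[[-0.2,0.2,0],[-0.2,0.2,3],[-0.2,0.2,6],[-0.2,0.2,8.5],[-0.2,0.2,8.5],[-0.2,0.2,8.5]],"turn":[0,0,0,0,0,0]}';python3 - <<'E'
from h import *
need(.4985,.2145,.0125,1.535)
E
```

```text
time: 33.95
eef_pos: [0.4953, 0.2195, 0.0449]
eef_rot: [-3.136, 0.002, 1.536]
ft_force: [0.2, 0.3, -0.0]
width: 0.001
slide cm [-0.49  0.35  3.24] turn 0.1 rows 1.0
```

```bash
python3 -m inch '{"claw":[1,1,1,1],"slide":[[-0.5,0.2,0],[-0.5,0.2,0.5],[-0.5,0.2,1],[-0.5,0.2,1]],"turn":[0,0,0,0]}';python3 - <<'E'
from h import *
need(.4985,.2145,.0125,1.535)
E
```

```text
time: 34.28
eef_pos: [0.4995, 0.2145, 0.0372]
eef_rot: [3.141, -0.0, 1.535]
ft_force: [-0.5, -0.3, -0.6]
width: 0.001
slide cm [-0.01 -0.1   2.47] turn 0.0 rows 1.0
```

```bash
python3 -m inch '{"claw":[1,1,1,1,1,1],"slide":[[0,-0.1,0.8],[0,-0.1,1.4],[0,-0.1,1.9],[0,-0.1,2.3],[0,-0.1,2.4],[0,-0.1,2.4]],"turn":[0,0,0,0,0,0]}'; python3 -m inch '{"claw":[1,1,1,1,1,1,1,1],"slide":[[-0.4,0,0],[-0.9,0,0],[-1.5,0,0],[-2.1,0,0],[-2.8,0,0],[-3.5,0,0],[-4,0,0],[-4.2,0,0]],"turn":[0,0,0,0,0,0,0,0]}'
```

```text
time: 34.78
eef_pos: [0.4977, 0.2144, 0.0122]
eef_rot: [-3.14, 0.0, 1.536]
ft_force: [-0.0, -0.3, -0.1]
width: -0.003
time: 35.45
eef_pos: [0.4969, 0.1717, 0.0131]
eef_rot: [3.141, -0.0, 1.534]
ft_force: [-0.6, 1.3, -0.1]
width: 0.0
```

```bash
python3 -m inch '{"claw":[1,1,1,1,1,1,1,1],"slide":[[-0.4,0,0],[-0.9,0,0],[-1.5,0,0],[-2.1,0,0],[-2.7,0,0],[-3.3,0,0],[-3.8,0,0],[-4,0,0]],"turn":[0,0,0,0,0,0,0,0]}'; python3 -m inch '{"claw":[1,1,1,1],"slide":[[-0.1,0,0],[-0.2,0,0],[-0.3,0,0],[-0.3,0,0]],"turn":[0,0,0,0]}'
```

```text
time: 36.12
eef_pos: [0.4952, 0.1318, 0.0129]
eef_rot: [-3.142, 0.0, 1.535]
ft_force: [0.0, 2.9, 1.9]
width: 0.002
time: 36.45
eef_pos: [0.4951, 0.1295, 0.0128]
eef_rot: [-3.142, 0.0, 1.536]
ft_force: [0.6, 0.8, 1.5]
width: -0.001
```

```bash
python3 -m inch '{"claw":[1,1,1],"slide":[[-0.1,0,0],[-0.2,0,0],[-0.2,0,0]],"turn":[0,0,0]}'
```

```text
time: 36.7
eef_pos: [0.495, 0.1275, 0.0128]
eef_rot: [-3.141, 0.0, 1.536]
ft_force: [0.4, 2.1, 0.8]
width: 0.001
```

```bash
python3 -m inch '{"claw":[1,1,1,1],"slide":[[-0.1,0,0],[-0.2,0,0],[-0.2,0,0],[-0.2,0,0]],"turn":[0,0,0,0]}'; python3 -m inch '{"claw":[1,1,1,1],"slide":[[-0.1,0,0],[-0.15,0,0],[-0.15,0,0],[-0.15,0,0]],"turn":[0,0,0,0]}'
```

```text
time: 37.03
eef_pos: [0.4949, 0.1254, 0.0128]
eef_rot: [-3.141, 0.0, 1.536]
ft_force: [-0.1, 2.7, 0.2]
width: 0.003
time: 37.37
eef_pos: [0.4949, 0.124, 0.0128]
eef_rot: [-3.141, 0.0, 1.536]
ft_force: [-0.1, 1.8, 0.1]
width: -0.004
```

```bash
python3 -m inch '{"claw":[1,1,1,1,1,1,1,1],"slide":[[0.4,0,0],[0.4,0,-2],[0.4,0,-5],[0.4,0,-9],[0.4,0,-13],[0.4,0,-17],[0.4,-4,-20],[0.4,-8,-23]],"turn":[0,0,0,0,0,0,0,0]}';python3 -m inch '{"claw":[1,1,1,1,1,1,1],"slide":[[-4,-3,0],[-8,-6,0],[-12,-8,0],[-16,-8,0],[-20,-8,0],[-20,-8,0],[-20,-8,0]],"turn":[0,0,0,0,0,0,0]}'
python3 - <<'E'
from h import *
t=snap('top','t14');s=snap('side','s14')
a=t['pixels'][110:225,190:370,::-1];b=s['pixels'][130:290,260:380,::-1]
a=cv2.resize(a,None,fx=4.2,fy=4.2,interpolation=2)[:, :];b=cv2.resize(b,None,fx=3,fy=3,interpolation=2)
A=cv2.resize(t['pixels'][135:225,235:365,::-1],(400,277),interpolation=2)
im=np.zeros((480,765,3),np.uint8);im[:277,:400]=A;im[:480,405:765]=b
cv2.imwrite('pics/c15.png',im)
E
```

```text
time: 38.03
eef_pos: [0.4294, 0.1303, 0.2354]
eef_rot: [3.139, 0.0, 1.535]
ft_force: [-0.5, 0.2, 0.4]
width: 0.005
time: 38.62
eef_pos: [0.3407, -0.0695, 0.233]
eef_rot: [-3.142, 0.002, 1.53]
ft_force: [0.5, 0.2, -0.7]
width: 0.0
```

View pics/c15.png

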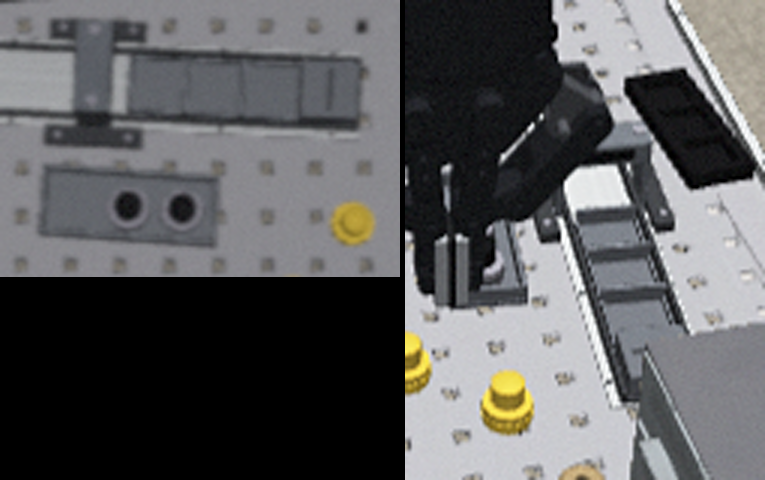

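Final check: the carrier is back at the lip (rear edge at top-camera column 352, same as at the start), both pucks are upright in the tray, and the arm is clear. I'm letting it settle for a moment, then handing in.

```bash
python3 -m inch '{"claw":[1,1,1,1],"slide":[[0,0,0],[0,0,0],[0,0,0],[0,0,0]],"turn":[0,0,0,0]}'; python3 -c "
from rig import manip
print(manip.close_job())"
```

```text
time: 39.05
eef_pos: [0.3416, -0.0657, 0.2328]
eef_rot: [-3.141, -0.0, 1.538]
ft_force: [-0.1, -0.8, -0.9]
width: 0.007
the job is handed in; nothing more can be done
None
```

The job is handed in, and every step appears to have gone as asked. It reported no verdict, so this rests on my own checks. It took about 39 s of robot time.

- **Pucks to carrier:** Only two pucks were present. I lifted them by their knobs into bays 2 and 1, and the side camera showed both sitting flat.
- **Push home:** I pushed with shut fingers, first inside the empty bay 3 and then on the tail. The force rose to 8.8 N and motion stopped, which put the carrier against the end stop. There was no sign of contact with the head.
- **Pucks to out tray:** Both pucks stand upright in the out tray in the last top picture.
- **Carrier return:** I pushed the empty carrier back from inside bay 1, then bay 3. In the last top picture its rear edge is at the same column as at the start (352). From the finger position it is at about track y = -0.104 m.

**Checks that disagreed or are missing:**
- The two cameras differed by 2 to 5 mm in y. The contact against the end stop put the track about 2 mm further along y than the top camera did. I worked between these values and the grips held.
- I felt no clear force rise at the near lip, so the final carrier position rests on the finger position and the picture.
- In the last side picture the gripper hid most of the out tray. The check that the pucks are upright there comes from the top view and the earlier side view.
- I did not measure the bystanders at the end, but the arm never worked near them.

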